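# Charge the four-place heating stirrer

### The job

Charge the stirring hotplate for the next run: stand the black-capped vial, the brown dropper bottle and the crucible upright, each fully down in the heating block bored to fit it, lay the lid squarely on the crucible there, and release the white stirring bar into the funnel so that it drops to the bottom of the glass tube. Set the glass and porcelain down gently rather than letting them fall, and leave the measuring cylinder and the blue-capped bottle where they are.

Things in the scene. Friction and masses are not known exactly. Their poses are not given: they have to be found in the camera images.
- vial: Small clear glass vial with tan contents and a black screw cap, 21 mm in diameter, 52 mm high (cap: the top 11 mm), standing on the worktop. Origin: centre of its underside; z up its axis.
- dropper_bottle: Small brown bottle with a white cap, 38 mm in diameter to about 42 mm up, then a shoulder and a cap 30 mm in diameter, 70 mm high in all, standing on the worktop. Origin: centre of its underside; z up its axis.
- crucible: White porcelain crucible, open at the top, a cup that widens from 28 mm in diameter at its foot to 45 mm at its rim, 34 mm high, standing on the worktop. Origin: centre of its underside; z up its axis.
- crucible_lid: White porcelain lid of the crucible: a low dome 50 mm in diameter and 7 mm high with a knob 13 mm in diameter and 12 mm tall on top (19 mm in all), lying right way up on the worktop. Flat below. Lying on the crucible its origin is 34 mm above the crucible's. Origin: centre of its underside; z up through the knob.
- stir_bar: White eight-sided stirring bar, 25 mm long and 10 mm across, lying flat on the worktop. Origin: underside, at mid-length; x along the bar, z up.
- block_vial: Round heating block, 82 mm in diameter, 40 mm high, fixed on one of the hotplate's four places (102 by 106 mm apart, 74 mm above the worktop). Origin: centre of its underside, on the axis of its bore; z up. Blue, bore 26 mm wide, its flat floor 18 mm above the origin, mouth countersunk to 38 mm. Made for the vial, which stands 30 mm proud when seated.
- block_bottle: Round heating block, 82 mm in diameter, 40 mm high, fixed on one of the hotplate's four places (102 by 106 mm apart, 74 mm above the worktop). Origin: centre of its underside, on the axis of its bore; z up. Red, bore 43 mm wide, its flat floor 18 mm above the origin, mouth countersunk to 55 mm. Made for the dropper bottle, which stands 48 mm proud when seated.
- block_crucible: Round heating block, 82 mm in diameter, 40 mm high, fixed on one of the hotplate's four places (102 by 106 mm apart, 74 mm above the worktop). Origin: centre of its underside, on the axis of its bore; z up. Bare aluminium, bore 37 mm wide, its flat floor 22 mm above the origin, mouth countersunk to 51 mm. Made for the crucible, which stands 16 mm proud when seated.
- block_tube: Round heating block, 82 mm in diameter, 40 mm high, fixed on one of the hotplate's four places (102 by 106 mm apart, 74 mm above the worktop). Origin: centre of its underside, on the axis of its bore; z up. Green; holds a glass tube (30 mm bore, floor 12 mm above the origin) with a white funnel in it: rim 72 mm wide at 109 mm above the origin, stem of 27 mm bore from 80 mm down. All fixed.
- measuring_glass: Bystander: clear glass measuring cylinder, 124 mm high, 25 mm across; what shows best is the pale blue fill in its lower part. Origin: centre of its underside.
- bottle_white: Bystander: white bottle with a blue cap near the hotplate, 60 mm in diameter, 110 mm high. Origin: centre of its underside.
Mind the look-alikes: they are no part of the job. Several things look just like the dropper_bottle: the one meant starts farthest to the robot's left. There is more than one size of the crucible; the job needs the smaller.

How it is judged:
By the outcome, as a careful person would: the job done as asked, in the order asked, and still so for the second after the job is handed in, with the robot touching nothing.
It also fails if it takes over 131 s, if anything falls off the work surface, if the arm or the gripper's body presses on something with over 40 N, if the wrist force passes 120 N, or if a joint passes its speed limit or range.

### The arm

A 6-joint arm with a two-finger parallel gripper is mounted at the origin on a cart in front of the work surface, level with it; the furniture and walls round the work are solid. World frame = base frame: x ahead of the robot, y to its left, z up, the work surface at z = 0. Lengths are in m, angles in rad, forces in N, time in s.
With the tool pointing down it reaches from about 0.4 to 0.825 m from the base axis. Payload 7 kg.
Tool frame: the origin (TCP) lies at the very end of the fingers, on their centre line; the grasp point (between the pads) lies 19 mm behind it; z points along the fingers, y is the line along which they close (so a half turn about z gives the same grasp; the last joint's range is limited). The gripper opens to 88 mm and grips with 3 to 60 N. Pads are 19 mm wide; open, the fingers measure 130 mm over their backs; the gripper's body (78 mm by 193 mm) begins 47 mm behind the grasp point.
Start: joints at [-1.03, 0.359, 0.012, 0, -1.224, -0.288], TCP at [0.169, -0.654, 0.227] pointing down, gripper open.
Joint ranges: [-3.07, 3.07], [-1.43, 2.12], [-1.02, 1.25], [-3.03, 1.67], [-3.05, -0], [-3.03, 3.03]. Speed limits (rad/s): [2.39, 2.39, 3.01, 3.14, 3.14, 3.14].

### API

Orientations are given as [roll, pitch, yaw] about the fixed x, y, z axes, in that order (R = Rz(yaw) Ry(pitch) Rx(roll)).
In Python, from station import arm, grab_frame gives the robot as it stands.
- The arm moves only by the tool jog_arm, never from a script. Its argument "deltas" is a list that holds one entry, the list of rows, each a list of 4 numbers: the shift along the tool's x, y, z in units of 60 mm (1.0 is 60 mm), then the turn about the tool's z in units of 5 degrees (1.0 is 5 degrees). A call has 1 to 8 rows; each row is the pose to reach, as a shift and turn from the pose commanded when the call began, along the tool's axes at that moment; what a row does not reach only later rows make up. A row lasts 1/8 s, in which the tool goes at most 62.5 mm and 10.7 degrees, less where a joint would pass 70% of its speed; a pose out of reach is approached as far as the arm can. A call with a gripper value outside its range is refused whole. "grip" is the finger opening in mm, from 0 to 87.6, set as the call begins (left out, the last holds). The fingers move at their own pace and stop on an object; "squeeze" is the grip in N (left out, the last holds). Time passes only in rows, so rows that repeat a pose let the fingers close. It gives the time, the measured TCP pose, the force, the opening and the grip force at its end, in the units of the state.
- arm.get_state(): the state, without advancing time (a new reading comes with each control period).
- grab_frame(name): name is "scene" or "top"; returns a dict with "img" (400x640x3 uint8, red, green, blue), "vfov" (degrees; the focal length in pixels is half the picture's height over the tangent of half this angle, whatever the lens; pixels are square), "cx", "cy" (the principal point, pixels), "xyz" and "rotation" of the camera in the world. Camera axes: x right, y down, z forward; pixel columns grow to the right and rows downward; lengths in m; the calibration is good to about 2 mm. A picture is of the moment at which its call begins. There is no depth.
- arm.job_done(): hands the job in; it is judged then, once.
The state is a dict: "t": time; "q": joint angles; "qd": joint speeds; "joint_efforts": joint torques, N m; "eef_pos": TCP position; "ee_rot": TCP orientation; "force": force on the tool from outside, world axes, zero at the start; "moment": the same for the moment, N m; "width": finger opening in m; "gripper_force": force on a finger pad.
Only numpy, scipy, OpenCV 4.12 (cv2) and the standard library are available. Lean on these libraries where they do the work, as an engineer would, in place of code of your own. Each camera call takes 0.05 s, during which the arm holds its last target. There are 200 camera calls.

## Working session

There is one attempt and no reset: what is moved stays moved. The work goes in short steps, Python scripts to look and compute and a tool call to move; the robot and the scene stay as the last step left them, time stands still between calls to the robot, and variables do not carry over. Pictures are saved under pics/ and viewed, at most 19 in all, crops included, and the job is handed in when it is done.

Besides the shell and the picture viewer there is one more tool, called after "Call:" by a JSON object that holds its "fn" and its "kwargs", one argument or row to a line. jog_arm: Moves the arm, as the interface text tells. Its arguments: {"type":"object","properties":{"deltas":{"type":"array"},"grip":{"type":"number"},"squeeze":{"type":"number"}},"required":["deltas"]}

```bash
ls; mkdir -p pics
python3 - <<'E'
from station import arm, grab_frame
import cv2
for n in("scene","top"):
    f=grab_frame(n); cv2.imwrite(f"pics/{n}0.png",f["img"][:,:,::-1]); print(n,f["vfov"],f["cx"],f["cy"],f["xyz"],f["rotation"],{k for k in f})
s=arm.get_state();print(s)
E
```

```text
pics
scene 44.07219695061968 318.91025373714297 199.22581795762906 [-0.32815397 -0.71021973  0.55116254] [-1.98215136e+00 -7.44901222e-04 -9.65640088e-01] {'rotation', 'xyz', 'cx', 'img', 'vfov', 'cy'}
top 47.93741506923112 311.89620442736083 194.76409631475653 [ 0.37087336 -0.11004405  1.40084706] [-3.01129721  0.02220892 -1.59536142] {'rotation', 'xyz', 'cx', 'img', 'vfov', 'cy'}
{'t': 0.1, 'q': array([-1.02989889e+00,  3.59312338e-01,  1.11488779e-02, -2.78830960e-04,
       -1.22410025e+00, -2.88110672e-01]), 'qd': array([ 0.00089906, -0.00281007,  0.00283118,  0.00102083, -0.00088673,
        0.0010546 ]), 'joint_efforts': array([-5.32762977e-03, -5.84162164e+01,  2.93751061e+01,  7.01568782e+00,
        1.01226254e-02, -6.17470278e-05]), 'eef_pos': array([ 0.1686814 , -0.65313433,  0.22572292]), 'ee_rot': array([ 3.14011127e+00, -1.65648118e-04, -2.88890071e+00]), 'force': array([-0.25676301, -0.0521878 ,  0.71995375]), 'moment': array([ 0.05252587, -0.03048007,  0.01000209]), 'gripper_force': 0.0, 'width': 0.08749562048126133}
```

View pics/scene0.png

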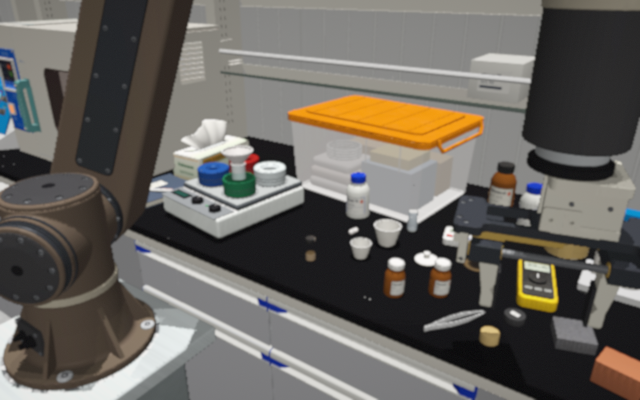

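View pics/top0.png

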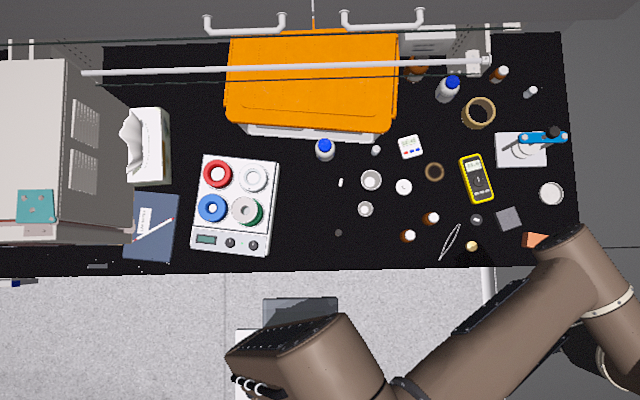

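Scene view (scene): the hotplate's blocks are blue (214,174), red (243,160), green with funnel (239,180) and aluminium (269,173). The top view shows the same blocks at (212,208), (217,174), (247,210) and (252,178).

Possible confusions in the top view:
- **Brown bottles:** (408,236) and (432,218), plus far ones near (415,70) and (500,73). The leftmost (largest y) is (408,236).
- **Crucibles:** (365,209) is smaller and (371,180) larger. I take the smaller.
- **Stir bar:** (340,182).
- **Lid:** (403,187). The dish at (550,193) is not it.
- **Vial:** (338,232).

I'll check these in a close crop.

```bash
cat > h.py <<'E'
import numpy as np, cv2
from scipy.spatial.transform import Rotation as Ro
from station import arm, grab_frame
class Cam:
    def __init__(s,n):
        f=grab_frame(n); s.img=f["img"]; s.bgr=s.img[:,:,::-1].copy(); s.f=200/np.tan(np.radians(f["vfov"])/2)
        s.c=np.array([f["cx"],f["cy"]]); s.p=np.array(f["xyz"]); s.R=Ro.from_euler("xyz",f["rotation"]).as_matrix()
    def ray(s,uv):
        d=s.R@np.array([*((np.array(uv)-s.c)/s.f),1.]); return d/np.linalg.norm(d)
    def plane(s,uv,z):
        d=s.ray(uv); return s.p+d*(z-s.p[2])/d[2]
    def proj(s,P):
        q=s.R.T@(np.array(P)-s.p); return s.c+s.f*q[:2]/q[2]
def tri(a,ua,b,ub):
    A=[];r=[]
    M=np.zeros((3,3));v=np.zeros(3);L=[]
    for c,u in((a,ua),(b,ub)):
        d=c.ray(u);Q=np.eye(3)-np.outer(d,d);M+=Q;v+=Q@c.p;L.append((c.p,Q))
    P=np.linalg.solve(M,v);return P,[np.linalg.norm(Q@(P-p)) for p,Q in L]
def togo(P,yaw=None):
    "deltas in jog units from measured pose to TCP P, yaw"
    s=arm.get_state();R=Ro.from_euler("xyz",s["ee_rot"]).as_matrix()
    d=R.T@(np.array(P)-s["eef_pos"])/.06
    t=0 if yaw is None else ((-(yaw-s["ee_rot"][2])+np.pi/2)%np.pi-np.pi/2)
    return np.round(d,3),round(np.degrees(t)/5,2)
def blobs(m,amin=10):
    n,l,st,ce=cv2.connectedComponentsWithStats(m.astype(np.uint8))
    return [(np.round(ce[i],1).tolist(),st[i].tolist()) for i in range(1,n) if st[i,4]>=amin]
E
python3 - <<'E'
from h import *
t=Cam("top");s=Cam("scene")
a=cv2.resize(t.bgr[130:255,185:445],None,fx=3,fy=3,interpolation=cv2.INTER_CUBIC)
b=cv2.resize(s.bgr[145:310,160:470],None,fx=2.58,fy=2.58,interpolation=cv2.INTER_CUBIC)
cv2.imwrite("pics/ct.png",a);cv2.imwrite("pics/cs.png",b)
for n,u,z in[("vial",(338,232),.052),("bot",(408,236),.07),("cru",(365,209),.034),("lid",(403,187),.019),("bar",(340,182),.01),("blue",(212,208),.114),("red",(217,174),.114),("al",(252,178),.114),("green",(246,211),.183)]:
    P=t.plane(u,z);print(n,P.round(3),s.proj(P).round(1))
E
```

```text
vial [ 0.434 -0.16   0.052] [309.8 237.2]
bot [ 0.416 -0.364  0.07 ] [392.  261.4]
cru [ 0.503 -0.245  0.034] [359.9 242.9]
lid [ 0.569 -0.366  0.019] [423.9 252.2]
bar [ 0.592 -0.172  0.01 ] [352.4 228.8]
blue [0.51  0.204 0.114] [212.8 167.3]
red [0.609 0.19  0.114] [243.  158.1]
al [0.594 0.087 0.114] [268.3 166.9]
green [0.491 0.094 0.183] [237.4 151.2]
```

View pics/ct.png

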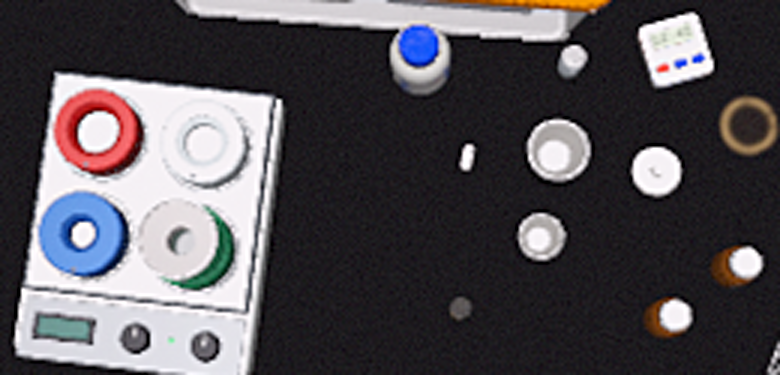

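View pics/cs.png

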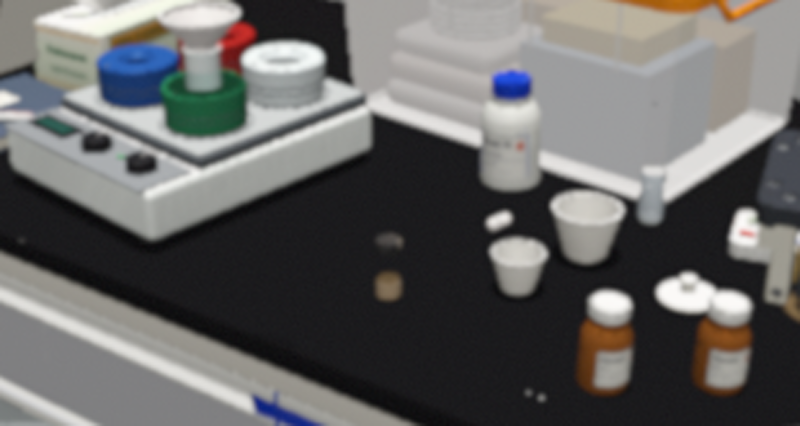

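The close crops confirm the choices. In the top crop (3x, offset 185,130) the vial cap is at (460,307), the bottle at (672,315), the small crucible at (541,236), the lid at (656,170) and the bar at (467,157). In the scene crop, the left brown bottle is at (606,345) and the small crucible at (518,265). Next I'll measure both views precisely.

```bash
cat > meas.py <<'E'
from h import *
from scipy.optimize import least_squares
def outline(c,roi,col):
    x0,y0,x1,y1=roi;k=6
    im=cv2.resize(c.bgr[y0:y1,x0:x1],None,fx=k,fy=k,interpolation=cv2.INTER_CUBIC)
    h=cv2.cvtColor(im,cv2.COLOR_BGR2HSV).astype(int);g=cv2.cvtColor(im,cv2.COLOR_BGR2GRAY)
    if col=="w": m=cv2.threshold(g,0,255,cv2.THRESH_OTSU)[1]>0
    elif col=="W": m=(h[...,1]<90)&(g>110)
    elif col=="b": m=(abs(h[...,0]-108)<12)&(h[...,1]>110)
    elif col=="r": m=((h[...,0]<8)|(h[...,0]>172))&(h[...,1]>110)
    elif col=="g": m=(abs(h[...,0]-75)<20)&(h[...,1]>110)
    else: m=g>col
    cs,_=cv2.findContours(m.astype(np.uint8),cv2.RETR_EXTERNAL,cv2.CHAIN_APPROX_NONE)
    q=max(cs,key=cv2.contourArea)
    p=q[:,0].astype(float); return (p+.5)/k-.5+[x0,y0],p,im
def circ(c,roi,col,z,r,far=True):
    uv,_,_=outline(c,roi,col);P=np.array([c.plane(u,z)[:2] for u in uv])
    ctr=(P.max(0)+P.min(0))/2
    for i in range(4):
        d=ctr-c.p[:2];d/=np.linalg.norm(d)
        Q=P[(P-ctr)@d>-.1*r] if far else P
        f=least_squares(lambda v:np.hypot(*(Q-v[:2]).T)-v[2],[*ctr,r],loss="soft_l1",f_scale=.001);ctr=f.x[:2]
    f2=least_squares(lambda v:np.hypot(*(Q-v).T)-r,ctr,loss="soft_l1",f_scale=.001)
    return f.x,f2.x,np.sqrt(2*f2.cost/len(Q))
E
cat > run1.py <<'E'
from meas import *
t=Cam("top");s=Cam("scene")
T={"vial":((328,222,348,242),40,.052,.0105),"bot":((395,224,420,248),"W",.07,.015),"cru":((352,196,379,222),"w",.034,.0225),"lid":((390,174,416,200),"w",.0,.025),
"blue":((192,190,232,228),"b",.114,.041),"red":((197,154,238,193),"r",.114,.041)}
S={"vial":((303,231,319,246),40,.052,.0105),"bot":((381,253,412,272),"W",.07,.015),"cru":((344,233,376,262),"w",.034,.0225),"lid":((410,246,439,270),"w",0,.025),
"blue":((194,157,233,190),"b",.114,.041)}
C={}
for c,D in((t,T),(s,S)):
    for n,(roi,col,z,r) in D.items():
        try:
            a,b,e=circ(c,roi,col,z,r,far=not(n=="lid"));C.setdefault(n,[]).append(c.proj([*b,z]));print(n,"free",a.round(4),"fix",b.round(4),"rms",round(e,5))
        except Exception as ex: print(n,ex)
for n,v in C.items():
    if len(v)==2: P,r=tri(t,v[0],s,v[1]);print(n,P.round(4),np.round(r,4))
uv,p,im=outline(t,(332,172,350,194),"w");P=np.array([t.plane(u,.005)[:2] for u in uv])*1000
print("bar top",cv2.minAreaRect(P.astype(np.float32)))
uv,p,im=outline(s,(344,223,362,238),"w");m=uv.mean(0);print("bar scene",s.plane(m,.005).round(4),m, P.mean(0))
E
python3 run1.py
```

```text
vial free [ 0.4337 -0.1602  0.0109] fix [ 0.4341 -0.1605] rms 0.00032
bot free [ 0.4198 -0.369   0.0158] fix [ 0.42 -0.37] rms 0.00053
cru free [ 0.5047 -0.2445  0.0237] fix [ 0.5058 -0.2455] rms 0.00067
lid free [ 0.5732 -0.3708  0.0256] fix [ 0.5732 -0.3708] rms 0.00061
blue free [0.5117 0.206  0.039 ] fix [0.5106 0.2037] rms 0.00085
red free [0.6126 0.1917 0.0392] fix [0.6111 0.19  ] rms 0.00076
vial free [ 0.4362 -0.1598  0.0114] fix [ 0.4371 -0.1591] rms 0.00052
bot free [ 0.4221 -0.3693  0.0154] fix [ 0.4226 -0.3691] rms 0.00032
cru free [ 0.508  -0.2432  0.0246] fix [ 0.5102 -0.2421] rms 0.00086
lid free [ 0.5777 -0.3707  0.0298] fix [ 0.5748 -0.3721] rms 0.00325
blue free [0.5133 0.2083 0.0362] fix [0.5087 0.205 ] rms 0.00141
vial [ 0.4343 -0.1608  0.0537] [0.0004 0.0004]
bot [ 0.42   -0.3699  0.0715] [0.0003 0.0003]
cru [ 0.5054 -0.245   0.0371] [0.0002 0.0002]
lid [ 5.737e-01 -3.716e-01  2.000e-04] [0.0009 0.0009]
blue [0.5098 0.2046 0.1137] [0.0011 0.0011]
bar top ((592.5857543945312, -173.7140350341797), (12.592977523803711, 28.03551483154297), 77.00112915039062)
bar scene [ 0.5957 -0.172   0.005 ] [352.99891775 229.99134199] [ 592.59231332 -173.70753563]
```

Run:
```python
from h import *
print(togo([.4345,-.1605,.20],np.radians(-98)))
```

```text
(array([-6.343,  6.846,  0.44 ]), np.float64(-13.5))
```

Call:
{"fn": "jog_arm", "kwargs": {
  "deltas": [
    [[-0.8,0.86,0.06,-1.8],[-1.6,1.72,0.12,-3.6],[-2.4,2.58,0.17,-5.4],[-3.2,3.44,0.22,-7.2],[-4.0,4.3,0.28,-9],[-4.8,5.16,0.33,-10.8],[-5.6,6.0,0.4,-12.6],[-6.34,6.85,0.44,-13.5]]
  ],
  "grip": 50
}}

```text
t: 1.3
eef_pos: [0.407, -0.2123, 0.2032]
ee_rot: [-3.14, 0.0, -1.707]
force: [1.8, -1.0, -0.6]
width: 0.0502
gripper_force: 0.0
```

Run:
```python
from h import *
print(arm.get_state()["eef_pos"],arm.get_state()["q"]);print(togo([.4345,-.1605,.20],np.radians(-98)))
print(togo([.4345,-.1605,.028],np.radians(-98)))
```

```text
[ 0.4070113  -0.21228394  0.20316046] [-4.96245739e-02  1.33838726e-02 -4.79012466e-01  9.95310772e-05
 -1.07719799e+00 -8.65277575e-02]
(array([-0.917, -0.337,  0.053]), np.float64(0.04))
(array([-0.917, -0.333,  2.92 ]), np.float64(0.04))
```

Call:
{"fn": "jog_arm", "kwargs": {
  "deltas": [
    [[-0.92,-0.34,0.05,0],[-0.92,-0.34,0.05,0],[-0.92,-0.34,0.9,0],[-0.92,-0.34,1.7,0],[-0.92,-0.34,1.7,0]]
  ]
}}

```text
t: 1.92
eef_pos: [0.4312, -0.1629, 0.0984]
ee_rot: [3.135, -0.001, -1.712]
force: [0.5, -0.4, 0.8]
width: 0.05
gripper_force: 0.0
```

Run:
```python
from h import *
print(arm.get_state()["eef_pos"],arm.get_state()["ee_rot"])
print(togo([.4345,-.1605,.028],np.radians(-98)))
t=Cam("top");s=Cam("scene")
a=cv2.resize(t.bgr[190:260,290:390],None,fx=5,fy=5,interpolation=cv2.INTER_CUBIC)
b=cv2.resize(s.bgr[190:290,260:360],None,fx=3.5,fy=3.5,interpolation=cv2.INTER_CUBIC)
b=b[:350];o=np.zeros((350,850,3),np.uint8);o[:350,:500]=a;o[:,500:]=b;cv2.imwrite("pics/v1.png",o[:,50:])
```

```text
[ 0.43118866 -0.16287757  0.09838778] [ 3.13462931e+00 -1.02025711e-03 -1.71177675e+00]
(array([-0.048, -0.057,  1.173]), np.float64(-0.02))
```

View pics/v1.png

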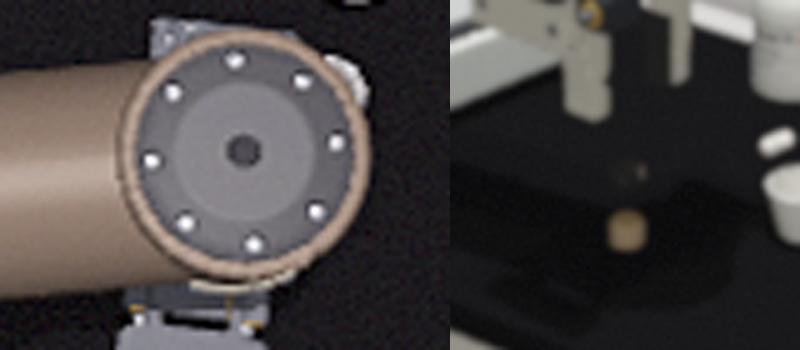

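Right half (scene): the fingers at (590,80) and (680,50) are above and on either side of the vial, whose cap is at (630,172). I'll descend and grip.

Call:
{"fn": "jog_arm", "kwargs": {
  "deltas": [
    [[-0.05,-0.06,0.6,0],[-0.05,-0.06,1.1,0],[-0.05,-0.06,1.17,0],[-0.05,-0.06,1.17,0]]
  ]
}}

```text
t: 2.52
eef_pos: [0.4394, -0.1601, 0.0322]
ee_rot: [-3.139, 0.0, -1.71]
force: [0.4, 0.2, 0.3]
width: 0.0498
gripper_force: 0.0
```

Call:
{"fn": "jog_arm", "kwargs": {
  "deltas": [
    [[0,0,0,0],[0,0,0,0],[0,0,0,0],[0,0,0,0],[0,0,0,0],[0,0,0,0]]
  ],
  "grip": 5,
  "squeeze": 15
}}

```text
t: 3.28
eef_pos: [0.4382, -0.1599, 0.0307]
ee_rot: [-3.141, -0.0, -1.711]
force: [-1.0, 0.1, 3.5]
width: 0.021
gripper_force: 14.8
```

Call:
{"fn": "jog_arm", "kwargs": {
  "deltas": [
    [[0,0,-0.2,0],[0,0,-1,0],[0,0,-2,0],[0,0,-3,0],[0,0,-3.8,0],[0,0,-3.8,0]]
  ]
}}

```text
t: 4.03
eef_pos: [0.4399, -0.1601, 0.2634]
ee_rot: [-3.133, 0.001, -1.71]
force: [-0.3, 1.0, -0.3]
width: 0.0208
gripper_force: 14.7
```

Run:
```python
from h import *
print(togo([.5115,.2055,.23],np.radians(-98)))
```

```text
(array([-6.2  , -0.329,  0.564]), np.float64(0.0))
```

Call:
{"fn": "jog_arm", "kwargs": {
  "deltas": [
    [[-0.7,-0.04,0,0],[-1.6,-0.08,0,0],[-2.5,-0.13,0,0],[-3.4,-0.18,0,0],[-4.3,-0.23,0,0],[-5.2,-0.28,0,0],[-5.9,-0.31,0,0],[-6.2,-0.33,0,0]]
  ]
}}

```text
t: 5.03
eef_pos: [0.5092, 0.2074, 0.2577]
ee_rot: [3.14, -0.001, -1.709]
force: [-0.2, -0.8, 0.6]
width: 0.0208
gripper_force: 14.7
```

Call:
{"fn": "jog_arm", "kwargs": {
  "deltas": [
    [[0,0,0,0],[0,0,0.3,0],[0,0,0.6,0],[0,0,0.6,0],[0,0,0.6,0],[0,0,0.6,0]]
  ]
}}

```text
t: 5.78
eef_pos: [0.51, 0.2056, 0.2236]
ee_rot: [-3.141, 0.001, -1.711]
force: [0.6, 1.2, 1.2]
width: 0.0205
gripper_force: 14.7
```

Run:
```python
from h import *
print(arm.get_state()["eef_pos"],arm.get_state()["q"]);print(togo([.5115,.2055,.123],np.radians(-98)))
t=Cam("top");s=Cam("scene")
a=cv2.resize(t.bgr[150:240,185:285],None,fx=4,fy=4,interpolation=cv2.INTER_CUBIC)
b=cv2.resize(s.bgr[110:200,190:290],None,fx=4,fy=4,interpolation=cv2.INTER_CUBIC)
cv2.imwrite("pics/v2.png",np.hstack([a,b]))
P=arm.get_state()["eef_pos"];print([s.proj(P-[0,0,d]).round(1).tolist() for d in(0,.031)],s.proj([.5115,.2055,.114]).round(1))
```

```text
[0.50997568 0.20559913 0.22356942] [ 7.39658890e-01  1.54590262e-01 -2.71587648e-01  1.92389758e-04
 -1.14324127e+00 -8.79998178e-01]
(array([-0.   , -0.024,  1.676]), np.float64(-0.01))
[[208.6, 126.1], [209.7, 138.0]] [212.9 167. ]
```

View pics/v2.png

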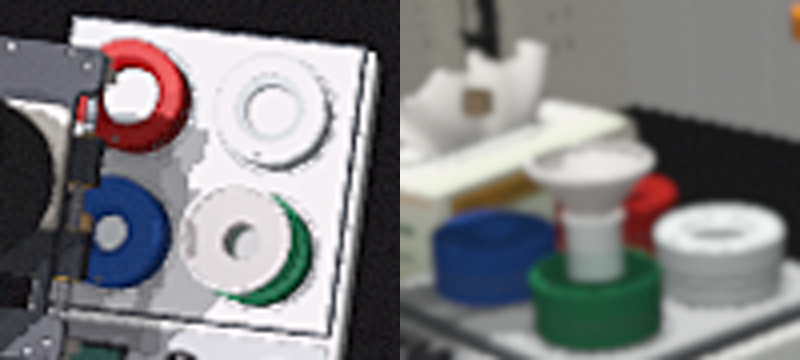

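The held vial's tan fill shows at scene px (209,135), matching the projection of the tool axis, so the grasp is good. I'll descend slowly into the blue bore.

Call:
{"fn": "jog_arm", "kwargs": {
  "deltas": [
    [[0.02,-0.02,0.4,0],[0.02,-0.02,0.9,0],[0.02,-0.02,1.25,0],[0.02,-0.02,1.3,0],[0.02,-0.02,1.4,0],[0.02,-0.02,1.45,0],[0.02,-0.02,1.5,0],[0.02,-0.02,1.5,0]]
  ]
}}

```text
t: 6.88
eef_pos: [0.511, 0.2047, 0.1329]
ee_rot: [-3.141, 0.001, -1.711]
force: [2.0, 1.4, 0.4]
width: 0.0208
gripper_force: 14.9
```

Call:
{"fn": "jog_arm", "kwargs": {
  "deltas": [
    [[0,0,0.03,0],[0,0,0.06,0],[0,0,0.09,0],[0,0,0.12,0],[0,0,0.14,0],[0,0,0.15,0],[0,0,0.15,0]]
  ]
}}

```text
t: 7.75
eef_pos: [0.5108, 0.2045, 0.1237]
ee_rot: [-3.141, 0.0, -1.711]
force: [2.1, 1.8, 1.5]
width: 0.0204
gripper_force: 14.9
```

Call:
{"fn": "jog_arm", "kwargs": {
  "deltas": [
    [[0,0,0.02,0],[0,0,0.03,0],[0,0,0.04,0],[0,0,0.05,0],[0,0,0.05,0]]
  ]
}}

```text
t: 8.38
eef_pos: [0.511, 0.205, 0.1225]
ee_rot: [-3.14, 0.001, -1.71]
force: [-2.8, 3.0, 17.0]
width: 0.0204
gripper_force: 15.1
```

Floor contact came at 0.1225, against 0.1227 expected. I'll release and go up.

Call:
{"fn": "jog_arm", "kwargs": {
  "deltas": [
    [[0,0,-0.02,0],[0,0,-0.02,0],[0,0,-0.02,0],[0,0,-0.02,0]]
  ],
  "grip": 50
}}

```text
t: 8.88
eef_pos: [0.5103, 0.204, 0.1213]
ee_rot: [3.141, -0.001, -1.711]
force: [0.1, -0.1, 0.3]
width: 0.0487
gripper_force: 0.0
```

Call:
{"fn": "jog_arm", "kwargs": {
  "deltas": [
    [[0,0,-0.3,0],[0,0,-1,0],[0,0,-2,0],[0,0,-2.4,0],[1,0,-2.4,0],[2,0,-2.4,0],[3,0,-2.4,0],[4,0,-2.4,0]]
  ]
}}

```text
t: 9.88
eef_pos: [0.4764, -0.035, 0.2659]
ee_rot: [-3.142, 0.0, -1.71]
force: [1.3, -0.4, 0.1]
width: 0.0502
gripper_force: 0.0
```

Run:
```python
from h import *
print(togo([.4205,-.3695,.20],np.radians(-98)),togo([.4205,-.3695,.20],np.radians(-98)))
t=Cam("top");s=Cam("scene")
a=cv2.resize(t.bgr[150:240,185:285],None,fx=4,fy=4,interpolation=cv2.INTER_CUBIC)
b=cv2.resize(s.bgr[110:200,190:290],None,fx=4,fy=4,interpolation=cv2.INTER_CUBIC)
cv2.imwrite("pics/v3.png",np.hstack([a,b]))
```

```text
(array([5.65 , 0.149, 1.098]), np.float64(0.0)) (array([5.65 , 0.149, 1.098]), np.float64(0.0))
```

View pics/v3.png

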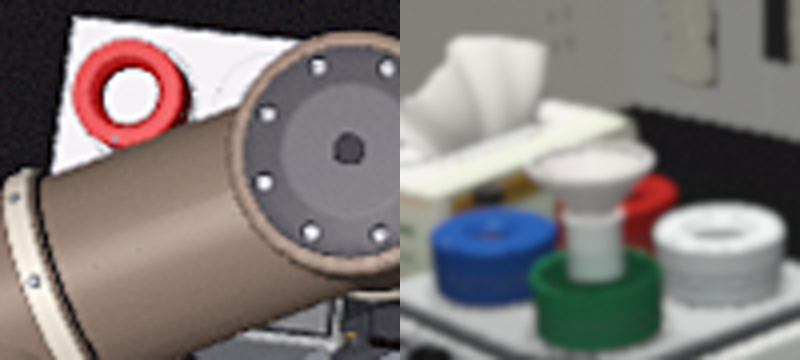

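The scene half shows a dark cap at display (487,195), above the blue bore. I'll confirm it later from the top. Next is the bottle.

Call:
{"fn": "jog_arm", "kwargs": {
  "deltas": [
    [[0.9,0.03,0,0],[1.8,0.06,0.1,0],[2.7,0.09,0.2,0],[3.6,0.1,0.5,0],[4.5,0.12,0.8,0],[5.4,0.15,1.1,0],[5.65,0.15,1.1,0],[5.65,0.15,1.1,0]]
  ],
  "grip": 75
}}

```text
t: 10.98
eef_pos: [0.4208, -0.3683, 0.1994]
ee_rot: [3.141, 0.0, -1.712]
force: [-0.2, 0.6, 0.4]
width: 0.0752
gripper_force: 0.0
```

Call:
{"fn": "jog_arm", "kwargs": {
  "deltas": [
    [[0,0,0,0],[0,0,0,0],[0,0,0,0]]
  ]
}}

```text
t: 11.35
eef_pos: [0.4215, -0.367, 0.2003]
ee_rot: [-3.141, -0.0, -1.709]
force: [0.0, 1.0, -0.7]
width: 0.0749
gripper_force: 0.0
```

Run:
```python
from h import *
print(togo([.4205,-.3695,.027],np.radians(-98)))
```

```text
(array([0.044, 0.013, 2.889]), np.float64(0.01))
```

Call:
{"fn": "jog_arm", "kwargs": {
  "deltas": [
    [[0.04,0.01,0.6,0],[0.04,0.01,1.4,0],[0.04,0.01,2.2,0],[0.04,0.01,2.7,0],[0.04,0.01,2.88,0],[0.04,0.01,2.88,0],[0.04,0.01,2.88,0]]
  ]
}}

```text
t: 12.22
eef_pos: [0.4211, -0.3704, 0.0285]
ee_rot: [-3.139, -0.001, -1.71]
force: [-1.0, 1.0, 1.2]
width: 0.0748
gripper_force: 0.0
```

Call:
{"fn": "jog_arm", "kwargs": {
  "deltas": [
    [[0,0,0,0],[0,0,0,0],[0,0,0,0],[0,0,0,0],[0,0,0,0],[0,0,0,0]]
  ],
  "grip": 20,
  "squeeze": 20
}}

```text
t: 12.98
eef_pos: [0.4202, -0.3701, 0.0271]
ee_rot: [-3.141, -0.0, -1.711]
force: [-0.4, 0.1, 1.4]
width: 0.0369
gripper_force: 20.0
```

Call:
{"fn": "jog_arm", "kwargs": {
  "deltas": [
    [[0,0,-0.2,0],[0,0,-1,0],[0,0,-2,0],[0,0,-3,0],[0,0,-3.9,0],[0,0,-3.9,0],[0,0,-3.9,0]]
  ]
}}

```text
t: 13.85
eef_pos: [0.4196, -0.3696, 0.2612]
ee_rot: [-3.141, 0.0, -1.711]
force: [0.1, -0.0, -1.3]
width: 0.0366
gripper_force: 20.0
```

```bash
cat > chk.py <<'E'
from meas import *
import sys
t=Cam("top")
R={"blue":((192,190,232,228),"b",.041),"red":((197,154,238,193),"r",.041)}
for n,(roi,col,r) in R.items():
    a,b,e=circ(t,roi,col,.114,r,far=True);print(n,a.round(4),b.round(4))
    x0,y0,x1,y1=roi;k=6
    im=cv2.resize(t.bgr[y0:y1,x0:x1],None,fx=k,fy=k,interpolation=cv2.INTER_CUBIC)
    h=cv2.cvtColor(im,cv2.COLOR_BGR2HSV);m=(h[...,1]>110).astype(np.uint8)
    cs,hi=cv2.findContours(m,cv2.RETR_CCOMP,cv2.CHAIN_APPROX_NONE)
    inn=[c for c,q in zip(cs,hi[0]) if q[3]>=0]
    c=max(inn,key=cv2.contourArea)[:,0];uv=(c.astype(float)+.5)/k-.5+[x0,y0]
    for z in(.092,.104,.114):
        P=np.array([t.plane(u,z)[:2] for u in uv]);print(" hole",z,((P.max(0)+P.min(0))/2).round(4),np.ptp(P,axis=0).round(4))
# al: edges
x0,y0,x1,y1=232,158,274,198;k=6
g=cv2.resize(cv2.cvtColor(t.bgr,cv2.COLOR_BGR2GRAY)[y0:y1,x0:x1],None,fx=k,fy=k,interpolation=cv2.INTER_CUBIC)
cv2.imwrite("pics/al.png",cv2.resize(cv2.createCLAHE(8,(2,2)).apply(g),None,fx=2,fy=2))
E
python3 chk.py
python3 - <<'E'
from h import *
print(togo([.6115,.1905,.265],np.radians(-98)))
E
```

```text
blue [0.5116 0.206  0.039 ] [0.5105 0.2037]
 hole 0.092 [0.5131 0.2127] [0.0264 0.032 ]
 hole 0.104 [0.5118 0.2098] [0.0262 0.0317]
 hole 0.114 [0.5107 0.2073] [0.026  0.0315]
red [0.6126 0.1918 0.0392] [0.6111 0.19  ]
 hole 0.092 [0.6143 0.1938] [0.0442 0.0432]
 hole 0.104 [0.6121 0.191 ] [0.0438 0.0429]
 hole 0.114 [0.6102 0.1887] [0.0435 0.0425]
(array([-9.69 , -1.867, -0.072]), np.float64(-0.01))
```

Call:
{"fn": "jog_arm", "kwargs": {
  "deltas": [
    [[-0.5,-0.1,0,0],[-1.3,-0.25,0,0],[-2.2,-0.42,0,0],[-3.1,-0.6,0,0],[-4.0,-0.77,0,0],[-4.9,-0.95,0,0],[-5.8,-1.12,0,0],[-6.7,-1.3,0,0]]
  ]
}}

```text
t: 14.9
eef_pos: [0.5529, 0.0188, 0.2596]
ee_rot: [3.139, -0.001, -1.71]
force: [0.9, -0.7, -1.1]
width: 0.0365
gripper_force: 20.0
```

Call:
{"fn": "jog_arm", "kwargs": {
  "deltas": [
    [[-0.9,-0.17,0,0],[-1.8,-0.35,0,0],[-2.6,-0.5,0,0],[-2.99,-0.57,0,0],[-2.99,-0.57,0.3,0],[-2.99,-0.57,0.6,0],[-2.99,-0.57,0.7,0],[-2.99,-0.57,0.7,0]]
  ]
}}

```text
t: 15.9
eef_pos: [0.612, 0.189, 0.2186]
ee_rot: [3.141, -0.001, -1.712]
force: [-0.3, -0.2, -0.3]
width: 0.0366
gripper_force: 20.0
```

Call:
{"fn": "jog_arm", "kwargs": {
  "deltas": [
    [[0,0,0,0],[0,0,0,0],[0,0,0,0]]
  ]
}}

```text
t: 16.27
eef_pos: [0.6124, 0.1901, 0.2195]
ee_rot: [-3.141, 0.001, -1.711]
force: [-0.7, 0.3, -0.2]
width: 0.0366
gripper_force: 20.0
```

Run:
```python
from h import *
print(togo([.612,.191,.119],np.radians(-98)))
```

```text
(array([-0.014,  0.009,  1.675]), np.float64(-0.0))
```

View pics/al.png

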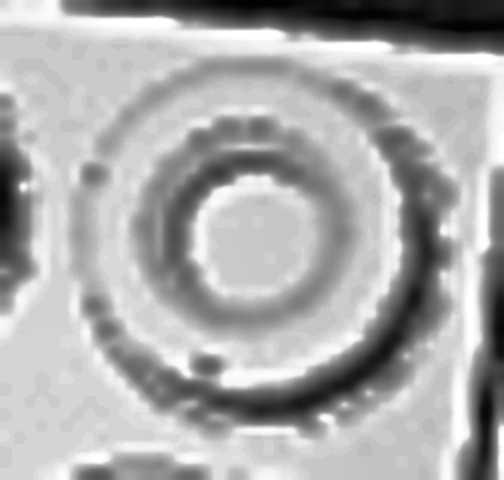

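The enhanced aluminium block (12x, offset 232,158) has its mouth centred near (244,222), which is pixel (252.2,176.4). That agrees with the block grid prediction of (.597,.086). I'll lower the bottle.

Call:
{"fn": "jog_arm", "kwargs": {
  "deltas": [
    [[0,0.01,0.5,0],[0,0.01,1.0,0],[0,0.01,1.2,0],[0,0.01,1.28,0],[0,0.01,1.36,0],[0,0.01,1.44,0],[0,0.01,1.5,0],[0,0.01,1.5,0]]
  ]
}}

```text
t: 17.27
eef_pos: [0.6115, 0.1901, 0.1289]
ee_rot: [3.141, -0.0, -1.711]
force: [-0.7, 0.0, -1.8]
width: 0.0365
gripper_force: 20.0
```

Call:
{"fn": "jog_arm", "kwargs": {
  "deltas": [
    [[0,0,0.04,0],[0,0,0.08,0],[0,0,0.11,0],[0,0,0.14,0],[0,0,0.14,0]]
  ]
}}

```text
t: 17.9
eef_pos: [0.6115, 0.1901, 0.1204]
ee_rot: [3.141, -0.0, -1.711]
force: [-0.4, 0.7, -1.2]
width: 0.0364
gripper_force: 20.0
```

Call:
{"fn": "jog_arm", "kwargs": {
  "deltas": [
    [[0,0,0.02,0],[0,0,0.04,0],[0,0,0.04,0],[0,0,0.04,0]]
  ]
}}

```text
t: 18.4
eef_pos: [0.6118, 0.1902, 0.119]
ee_rot: [-3.141, 0.0, -1.71]
force: [-1.8, 0.1, 5.4]
width: 0.0369
gripper_force: 20.0
```

Call:
{"fn": "jog_arm", "kwargs": {
  "deltas": [
    [[0,0,0,0],[0,0,0,0],[0,0,0,0],[0,0,0,0]]
  ],
  "grip": 62
}}

```text
t: 18.9
eef_pos: [0.6116, 0.1901, 0.1181]
ee_rot: [3.141, -0.0, -1.711]
force: [-0.7, -0.3, 0.7]
width: 0.0615
gripper_force: 0.0
```

Call:
{"fn": "jog_arm", "kwargs": {
  "deltas": [
    [[0,0,-0.3,0],[0,0,-1,0],[0,0,-1.9,0],[0,0,-2.3,0],[0.9,0,-2.3,-2],[1.8,0.1,-2.3,-4],[2.7,0.2,-2.3,-6],[3.6,0.3,-2.3,-8]]
  ]
}}

```text
t: 19.9
eef_pos: [0.5633, -0.0228, 0.2579]
ee_rot: [-3.14, -0.001, -1.006]
force: [1.0, -0.3, -0.3]
width: 0.0617
gripper_force: 0.0
```

Run:
```python
from h import *
print(arm.get_state()["eef_pos"],togo([.506,-.245,.15],np.radians(-8)))
```

```text
[ 0.56327718 -0.02280027  0.25790914] (array([2.617, 2.791, 1.796]), np.float64(-9.93))
```

Call:
{"fn": "jog_arm", "kwargs": {
  "deltas": [
    [[0.55,0.59,0.1,-2],[1.1,1.18,0.2,-4],[1.65,1.76,0.3,-6],[2.2,2.35,0.6,-8],[2.6,2.79,1.0,-9.9],[2.62,2.79,1.6,-9.9],[2.62,2.79,1.8,-9.9],[2.62,2.79,1.8,-9.9]]
  ],
  "grip": 75
}}

```text
t: 20.9
eef_pos: [0.5052, -0.2431, 0.1487]
ee_rot: [3.141, 0.0, -0.148]
force: [0.7, 0.1, 0.4]
width: 0.0749
gripper_force: 0.0
```

Run:
```python
from h import *
t=Cam("top");t=Cam("top")
print(arm.get_state()["eef_pos"],arm.get_state()["q"][[0,5]],togo([.506,-.245,.020],np.radians(-8)))
cv2.imwrite("pics/v4.png",cv2.resize(t.bgr[145:255,185:345],None,fx=5,fy=5,interpolation=cv2.INTER_CUBIC))
```

```text
[ 0.50608376 -0.24303636  0.14985081] [-0.0986991   1.52155639] (array([-1.000e-03,  3.200e-02,  2.164e+00]), np.float64(-0.09))
```

View pics/v4.png

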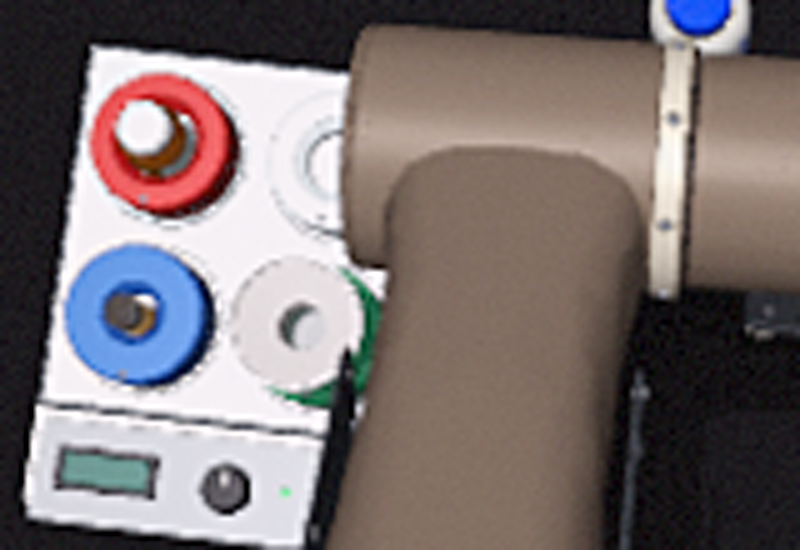

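The top view shows the vial (display 130,315) and the bottle (150,125) standing in their blocks. I'll grip the crucible.

Call:
{"fn": "jog_arm", "kwargs": {
  "deltas": [
    [[0,0.02,0.5,0],[0,0.02,1.2,0],[0,0.02,1.8,0],[0,0.02,2.1,0],[0,0.02,2.15,0],[0,0.02,2.15,0],[0,0.02,2.15,0]]
  ]
}}

```text
t: 21.88
eef_pos: [0.5059, -0.2445, 0.0206]
ee_rot: [3.142, -0.002, -0.148]
force: [-0.6, -0.5, 0.2]
width: 0.0749
gripper_force: 0.0
```

Call:
{"fn": "jog_arm", "kwargs": {
  "deltas": [
    [[0,0,0,0],[0,0,0,0],[0,0,0,0],[0,0,0,0],[0,0,0,0],[0,0,0,0]]
  ],
  "grip": 35,
  "squeeze": 12
}}

```text
t: 22.62
eef_pos: [0.5049, -0.2445, 0.0193]
ee_rot: [3.142, -0.0, -0.149]
force: [-0.2, -0.6, 1.2]
width: 0.0424
gripper_force: 12.0
```

Call:
{"fn": "jog_arm", "kwargs": {
  "deltas": [
    [[0,0,-0.1,0],[0,0,-0.6,0],[0,0,-1.3,0],[0,0,-1.3,0]]
  ]
}}

```text
t: 23.12
eef_pos: [0.5071, -0.2448, 0.1009]
ee_rot: [3.141, -0.006, -0.148]
force: [0.1, 0.5, -0.9]
width: 0.0429
gripper_force: 12.0
```

Run:
```python
from h import *
s=Cam("scene")
print(arm.get_state()["eef_pos"],togo([.597,.086,.25],np.radians(-8)))
cv2.imwrite("pics/v5.png",cv2.resize(s.bgr[170:270,290:430],None,fx=5,fy=5,interpolation=cv2.INTER_CUBIC))
```

```text
[ 0.50578622 -0.24444391  0.0989848 ] (array([ 0.697, -5.672, -2.513]), np.float64(-0.1))
```

View pics/v5.png

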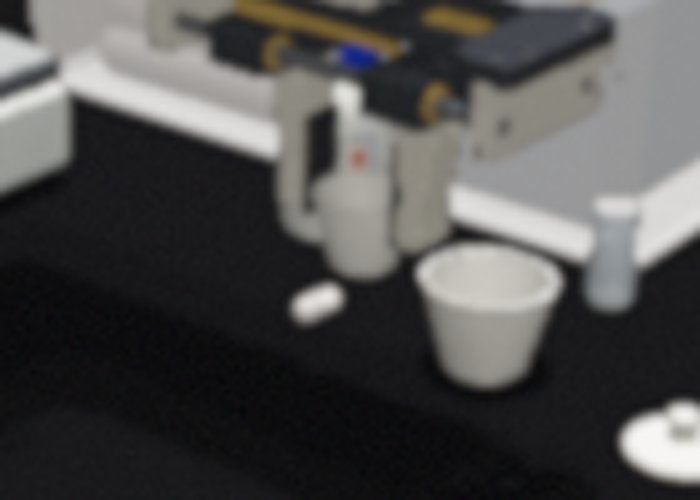

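The crucible hangs upright in the fingers at display (360,225). I'll carry it to the aluminium block.

Call:
{"fn": "jog_arm", "kwargs": {
  "deltas": [
    [[0,0,-0.8,0],[0,0,-1.6,0],[0,0,-2.4,0],[0.1,-0.7,-2.5,0],[0.2,-1.5,-2.5,0],[0.3,-2.4,-2.5,0],[0.4,-3.3,-2.5,0],[0.5,-4.2,-2.5,0]]
  ]
}}

```text
t: 24.18
eef_pos: [0.5714, 0.0021, 0.2461]
ee_rot: [3.141, 0.002, -0.149]
force: [1.1, -1.2, -0.5]
width: 0.0429
gripper_force: 12.0
```

Call:
{"fn": "jog_arm", "kwargs": {
  "deltas": [
    [[0.1,-0.7,0,0],[0.17,-1.2,0,0],[0.2,-1.47,0,0],[0.2,-1.47,0.2,0],[0.2,-1.47,0.7,0],[0.2,-1.47,0.9,0],[0.2,-1.47,0.9,0],[0.2,-1.47,0.9,0]]
  ]
}}

```text
t: 25.18
eef_pos: [0.5973, 0.0855, 0.1942]
ee_rot: [-3.141, -0.001, -0.149]
force: [0.2, 1.2, -0.9]
width: 0.0429
gripper_force: 12.0
```

Run:
```python
from h import *
s=Cam("scene")
P=arm.get_state()["eef_pos"];print(P,togo([.5975,.0865,.1153],np.radians(-8)))
cv2.imwrite("pics/v6.png",cv2.resize(s.bgr[110:200,200:320],None,fx=5,fy=5,interpolation=cv2.INTER_CUBIC))
print((s.proj(P+[0,0,.0147])-[200,110])*5,(s.proj(P-[0,0,.0193])-[200,110])*5,(s.proj([.5975,.0865,.114])-[200,110])*5)
```

```text
[0.59731236 0.08569196 0.19431274] (array([-1.000e-03, -1.300e-02,  1.317e+00]), np.float64(-0.11))
[340.78124933 106.28842106] [343.46328236 170.90680146] [347.17181451 283.04150376]
```

View pics/v6.png

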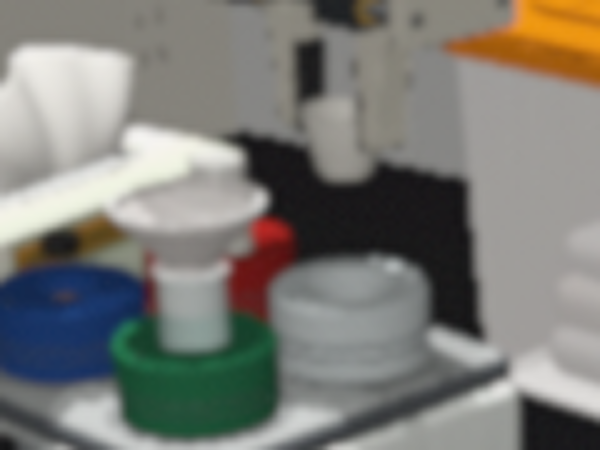

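The block's top spans display 268–432 (centre 350), and the crucible foot is at (344,175), in line with the projection. I'll descend.

Call:
{"fn": "jog_arm", "kwargs": {
  "deltas": [
    [[0,0,0.4,0],[0,0,0.8,0],[0,0,0.95,0],[0,0,1.05,0],[0,0,1.13,0],[0,0,1.2,0],[0,0,1.2,0]]
  ]
}}

```text
t: 26.1
eef_pos: [0.5967, 0.0858, 0.1212]
ee_rot: [3.142, 0.0, -0.149]
force: [0.6, -0.5, -0.4]
width: 0.043
gripper_force: 12.0
```

Call:
{"fn": "jog_arm", "kwargs": {
  "deltas": [
    [[0,0,0.03,0],[0,0,0.06,0],[0,0,0.08,0],[0,0,0.1,0],[0,0,0.1,0],[0,0,0.1,0]]
  ]
}}

```text
t: 26.85
eef_pos: [0.5968, 0.0858, 0.1153]
ee_rot: [-3.141, -0.0, -0.149]
force: [-0.2, -1.1, 0.5]
width: 0.0427
gripper_force: 12.0
```

Call:
{"fn": "jog_arm", "kwargs": {
  "deltas": [
    [[0,0,0.01,0],[0,0,0.02,0],[0,0,0.02,0],[0,0,0.02,0]]
  ]
}}

```text
t: 27.35
eef_pos: [0.5972, 0.0857, 0.1151]
ee_rot: [-3.141, -0.001, -0.148]
force: [-1.4, -0.8, 7.3]
width: 0.0429
gripper_force: 12.0
```

Call:
{"fn": "jog_arm", "kwargs": {
  "deltas": [
    [[0,0,0,0],[0,0,0,0],[0,0,0,0],[0,0,0,0]]
  ],
  "grip": 66
}}

```text
t: 27.85
eef_pos: [0.5972, 0.0862, 0.1144]
ee_rot: [-3.141, -0.001, -0.148]
force: [-0.1, 2.0, 4.1]
width: 0.0655
gripper_force: 2.1
```

Call:
{"fn": "jog_arm", "kwargs": {
  "deltas": [
    [[0,0,-0.3,0],[0,0,-1,0],[0,0,-1.7,0],[0,0.8,-2,0],[0,1.7,-2,0],[0,2.6,-2,0],[0,3.5,-2,0],[0,4.4,-2,0]]
  ]
}}

```text
t: 28.85
eef_pos: [0.5562, -0.177, 0.2333]
ee_rot: [3.141, 0.002, -0.149]
force: [0.2, -0.3, -0.2]
width: 0.066
gripper_force: 0.0
```

```bash
cat > lid.py <<'E'
from meas import *
t=Cam("top");s=Cam("scene")
for r,z in((.0225,.130),):
    pass
P=[.5972,.0857,.130]
a=cv2.resize(t.bgr[150:240,190:290],None,fx=4,fy=4,interpolation=cv2.INTER_CUBIC)
b=cv2.resize(s.bgr[110:200,190:290],None,fx=4,fy=4,interpolation=cv2.INTER_CUBIC)
cv2.imwrite("pics/v7.png",np.hstack([a,b]))
print((t.proj(P)-[190,150])*4,(s.proj(P)-[190,110])*4+[400,0])
# knob of lid
for c,roi in((t,(390,174,416,200)),(s,(410,246,439,270))):
    x0,y0,x1,y1=roi;print(cv2.cvtColor(c.bgr,cv2.COLOR_BGR2GRAY)[y0:y1:2,x0:x1:2] if c is s else "")
print(arm.get_state()["eef_pos"],togo([.5735,-.371,.10],np.radians(-8)))
E
python3 lid.py
```

```text
[246.8519112  104.01956239] [717.41989211 203.52083833]

[[ 26  27  25  25  27  25  24  25  25  25  25  24  24  24  26]
 [ 25  26  26  24  24  27  26  24  26  23  24  26  25  25  24]
 [ 25  25  25  26  26  24  32  98 128 110  49  23  27  25  26]
 [ 25  26  25  31  69 112 134 204 233 221 145  46  26  25  25]
 [ 24  25  43 140 202 228 230 204 216 214 201 180 120  49  23]
 [ 24  27 124 224 244 245 238 182 165 179 229 242 225 166  67]
 [ 26  29 156 239 245 245 243 224 212 218 240 245 244 224 194]
 [ 25  25 116 220 243 245 245 244 244 244 245 244 234 230 242]
 [ 26  24  41 137 208 236 243 244 244 244 245 244 218 210 240]
 [ 24  24  24  32  89 158 198 215 225 227 226 216 183 173 209]
 [ 26  25  24  23  23  33  57  83 109 114 111  89 103 145 161]
 [ 24  25  25  25  24  25  24  25  26  24  24  38  64 111 144]]
[ 0.55550899 -0.17944957  0.23307141] (array([0.79 , 3.108, 2.218]), np.float64(-0.16))
```

View pics/v7.png

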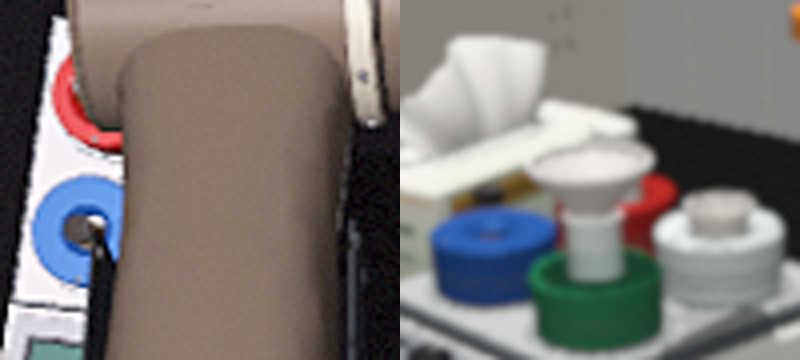

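The crucible sits in its block, rim at display (720,200). Next is the lid.

Call:
{"fn": "jog_arm", "kwargs": {
  "deltas": [
    [[0.2,0.8,0,0],[0.4,1.6,0.2,0],[0.6,2.4,0.6,0],[0.79,3.0,1.3,0],[0.79,3.11,2.0,0],[0.79,3.11,2.2,0],[0.79,3.11,2.2,0],[0.79,3.11,2.2,0]]
  ],
  "grip": 40
}}

```text
t: 29.95
eef_pos: [0.5781, -0.3666, 0.1042]
ee_rot: [3.141, -0.003, -0.147]
force: [0.2, 0.3, 0.1]
width: 0.0398
gripper_force: 0.0
```

Run:
```python
from h import *
s=Cam("scene");P=arm.get_state()["eef_pos"]
print(P,togo([.5735,-.371,.0095],np.radians(-8)))
c=[410,210]
cv2.imwrite("pics/v8.png",cv2.resize(s.bgr[200:280,380:480],None,fx=6,fy=6,interpolation=cv2.INTER_CUBIC))
print((s.proj(P)-[380,200])*6,(s.proj([.5735,-.371,.019])-[380,200])*6)
```

```text
[ 0.57818549 -0.36664502  0.10436974] (array([-0.072,  0.082,  1.581]), np.float64(-0.09))
[296.17438411  90.70612357] [280.97991326 312.12692465]
```

View pics/v8.png

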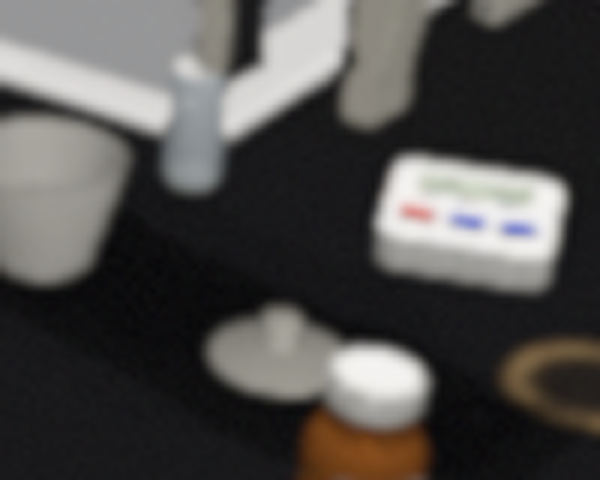

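The knob top is at display (284,310), against a prediction of (281,312). I'll descend on the knob.

Call:
{"fn": "jog_arm", "kwargs": {
  "deltas": [
    [[-0.07,0.08,0.3,0],[-0.07,0.08,0.8,0],[-0.07,0.08,1.2,0],[-0.07,0.08,1.45,0],[-0.07,0.08,1.45,0],[-0.07,0.08,1.45,0]]
  ]
}}

```text
t: 30.75
eef_pos: [0.5726, -0.3713, 0.016]
ee_rot: [3.141, -0.001, -0.148]
force: [-0.4, 1.1, 0.5]
width: 0.0397
gripper_force: 0.0
```

Run:
```python
from h import *
print(arm.get_state()["eef_pos"],togo([.5735,-.371,.0095],np.radians(-8)))
```

```text
[ 0.57262801 -0.37126105  0.01595093] (array([ 0.014, -0.006,  0.108]), np.float64(-0.1))
```

Call:
{"fn": "jog_arm", "kwargs": {
  "deltas": [
    [[0.02,0,0.06,0],[0.02,0,0.1,0],[0.02,0,0.1,0]]
  ]
}}

```text
t: 31.12
eef_pos: [0.5731, -0.3711, 0.009]
ee_rot: [-3.142, 0.0, -0.149]
force: [-0.8, 0.1, -0.9]
width: 0.04
gripper_force: 0.0
```

Call:
{"fn": "jog_arm", "kwargs": {
  "deltas": [
    [[0,0,0,0],[0,0,0,0],[0,0,0,0],[0,0,0,0],[0,0,0,0],[0,0,0,0]]
  ],
  "grip": 4,
  "squeeze": 15
}}

```text
t: 31.88
eef_pos: [0.5732, -0.3712, 0.0091]
ee_rot: [3.142, -0.0, -0.149]
force: [0.3, 0.6, 1.1]
width: 0.0123
gripper_force: 15.0
```

Call:
{"fn": "jog_arm", "kwargs": {
  "deltas": [
    [[0,0,-0.1,0],[0,0,-0.6,0],[0,0,-1.4,0],[0,0,-2.3,0],[0,0,-3.2,0],[0,0,-4.1,0],[0,0,-4.1,0]]
  ]
}}

```text
t: 32.75
eef_pos: [0.5751, -0.3723, 0.2616]
ee_rot: [3.139, -0.01, -0.148]
force: [0.3, 0.0, -1.1]
width: 0.0123
gripper_force: 15.0
```

```bash
cat > rim.py <<'E'
from meas import *
s=Cam("scene")
print("eef",arm.get_state()["eef_pos"],togo([.597,.086,.25],np.radians(-8)))
g=cv2.cvtColor(s.bgr,cv2.COLOR_BGR2GRAY)
cv2.imwrite("pics/v9.png",np.hstack([cv2.resize(s.bgr[150:180,250:290],None,fx=10,fy=10,interpolation=cv2.INTER_CUBIC),cv2.resize(s.bgr[160:235,380:480],None,fx=4,fy=4,interpolation=cv2.INTER_CUBIC)]))
print((s.proj([.5972,.0857,.13])-[250,150])*10, 10*.0225*s.f/np.linalg.norm(s.p-[.597,.086,.13]))
E
python3 rim.py
```

```text
eef [ 0.57403581 -0.37148059  0.25818923] (array([-0.751, -7.597,  0.126]), np.float64(-0.1))
[193.54973028 108.80209583] 86.10231925638026
```

View pics/v9.png

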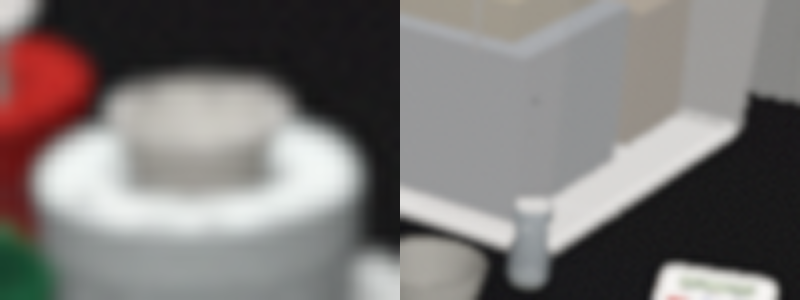

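The knob is held (12.3 mm). The rim spans display 103–300 (centre 201,108), and the prediction was 193, i.e. 0.8 px off. I'll carry the lid over and compare the two directly.

Call:
{"fn": "jog_arm", "kwargs": {
  "deltas": [
    [[-0.06,-0.7,0,0],[-0.15,-1.6,0,0],[-0.25,-2.5,0,0],[-0.34,-3.4,0,0],[-0.42,-4.3,0,0],[-0.5,-5.2,0,0],[-0.6,-6.1,0,0],[-0.68,-6.9,0,0]]
  ]
}}

```text
t: 33.8
eef_pos: [0.5932, 0.0462, 0.2538]
ee_rot: [3.141, 0.002, -0.148]
force: [0.0, -0.8, -0.3]
width: 0.0125
gripper_force: 15.0
```

Call:
{"fn": "jog_arm", "kwargs": {
  "deltas": [
    [[-0.05,-0.45,0,0],[-0.08,-0.7,0.2,0],[-0.08,-0.7,0.7,0],[-0.08,-0.7,1.2,0],[-0.08,-0.7,1.4,0],[-0.08,-0.7,1.4,0],[-0.08,-0.7,1.4,0],[-0.08,-0.7,1.4,0]]
  ]
}}

```text
t: 34.8
eef_pos: [0.5962, 0.0867, 0.1721]
ee_rot: [-3.141, -0.002, -0.149]
force: [0.3, 1.1, -0.6]
width: 0.0124
gripper_force: 15.0
```

Run:
```python
from h import *
s=Cam("scene")
P=arm.get_state()["eef_pos"];print(P,togo([.5975,.0855,.1391],np.radians(-8)))
cv2.imwrite("pics/v10.png",cv2.resize(s.bgr[120:180,230:310],None,fx=10,fy=10,interpolation=cv2.INTER_CUBIC))
print((s.proj(P-[0,0,.0091])-[230,120])*10,(s.proj([.5972,.0857,.13])-[230,120])*10)
```

```text
[0.59606434 0.08666661 0.17203225] (array([0.026, 0.016, 0.549]), np.float64(-0.1))
[382.74080745 287.62423881] [393.54973028 408.80209583]
```

View pics/v10.png

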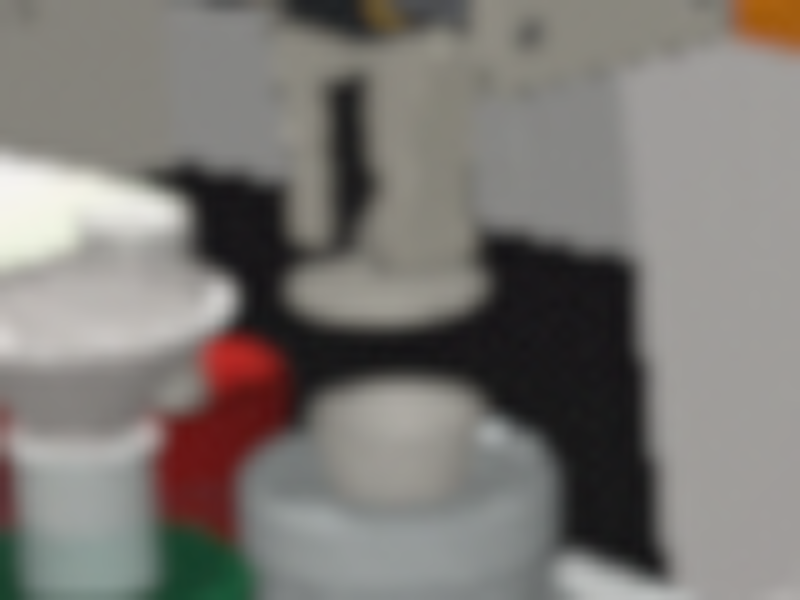

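The held lid (centre 388 against 383 predicted) and the rim (400 against 394) show the same camera bias, so they are aligned in the robot frame. I'll lower the lid.

Call:
{"fn": "jog_arm", "kwargs": {
  "deltas": [
    [[0.02,0.02,0.15,0],[0.02,0.02,0.3,0],[0.02,0.02,0.4,0],[0.02,0.02,0.45,0],[0.02,0.02,0.48,0],[0.02,0.02,0.48,0],[0.02,0.02,0.48,0]]
  ]
}}

```text
t: 35.72
eef_pos: [0.5968, 0.0853, 0.1425]
ee_rot: [-3.141, -0.0, -0.149]
force: [-0.2, 0.1, -0.1]
width: 0.0121
gripper_force: 15.0
```

Call:
{"fn": "jog_arm", "kwargs": {
  "deltas": [
    [[0,0,0.02,0],[0,0,0.04,0],[0,0,0.06,0],[0,0,0.06,0],[0,0,0.06,0]]
  ]
}}

```text
t: 36.35
eef_pos: [0.5968, 0.0852, 0.139]
ee_rot: [-3.141, -0.0, -0.149]
force: [-1.9, -0.9, 3.6]
width: 0.0123
gripper_force: 15.0
```

Call:
{"fn": "jog_arm", "kwargs": {
  "deltas": [
    [[0,0,0,0],[0,0,0,0],[0,0,0,0],[0,0,0,0]]
  ],
  "grip": 34
}}

```text
t: 36.85
eef_pos: [0.5965, 0.0852, 0.1384]
ee_rot: [3.141, 0.0, -0.149]
force: [-0.2, 0.6, -0.1]
width: 0.0338
gripper_force: 0.0
```

Call:
{"fn": "jog_arm", "kwargs": {
  "deltas": [
    [[0,0,-0.2,0],[0,0,-0.8,0],[0,0,-1.6,0],[0,0.8,-1.6,0],[0,1.7,-1.6,0],[0,2.6,-1.6,0],[0,3.5,-1.6,0],[0,4.4,-1.6,0]]
  ]
}}

```text
t: 37.85
eef_pos: [0.5573, -0.1775, 0.2359]
ee_rot: [3.142, -0.001, -0.148]
force: [0.8, 0.3, 0.0]
width: 0.0336
gripper_force: 0.0
```

Run:
```python
from h import *
s=Cam("scene")
P=arm.get_state()["eef_pos"];print(P,togo([.593,-.173,.08],np.radians(-13)))
c=s.bgr
cv2.imwrite("pics/v11.png",np.hstack([cv2.resize(c[140:180,240:290],None,fx=8,fy=8,interpolation=cv2.INTER_CUBIC),cv2.resize(c[210:250,330:380],None,fx=8,fy=8,interpolation=cv2.INTER_CUBIC)]))
```

```text
[ 0.55594887 -0.18216483  0.23574932] (array([ 0.587, -0.247,  2.596]), np.float64(0.88))
```

View pics/v11.png

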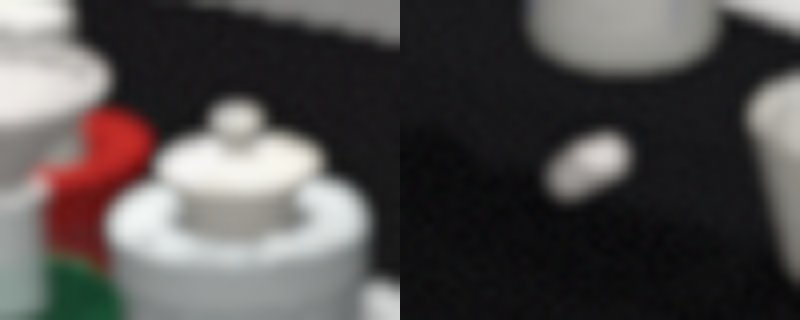

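The lid lies square on the crucible, and the bar is undisturbed at right-crop (590,165). The blue-capped bottle is close to the bar, so I'll measure its clearance to the gripper body first.

Run:
```python
from meas import *
t=Cam("top");s=Cam("scene")
for c,roi in((t,(310,134,340,164)),(s,(345,168,372,190))):
    try:
        uv,_,_=outline(c,roi,"b");m=(uv.max(0)+uv.min(0))/2;print(m,c.plane(m,.104).round(4),len(uv)/6)
        globals()["m"+("t" if c is t else "s")]=m
    except Exception as e: print(e)
try: print(tri(t,mt,s,ms))
except Exception as e: print(e)
bl=cv2.cvtColor(s.bgr,cv2.COLOR_BGR2GRAY)[150:222,335:385]
uv,_,_=outline(s,(340,196,376,223),"w")
i=uv[:,1].argmax();b=(uv[:,0].min()+uv[:,0].max())/2;print("bottom px",uv[i],b,s.plane([b,uv[:,1].max()],0).round(4))
```

```text
max() iterable argument is empty
[358.         177.41666667] [ 0.6841 -0.1301  0.104 ] 40.166666666666664
name 'mt' is not defined
bottom px [354.41666667 218.25      ] 357.5 [ 0.6672 -0.1425  0.    ]
```

Call:
{"fn": "jog_arm", "kwargs": {
  "deltas": [
    [[0.3,-0.12,0.2,0.4],[0.53,-0.24,0.8,0.9],[0.53,-0.24,1.4,0.9],[0.53,-0.24,2.0,0.9],[0.53,-0.24,2.5,0.9],[0.53,-0.24,2.6,0.9],[0.53,-0.24,2.6,0.9],[0.53,-0.24,2.6,0.9]]
  ]
}}

```text
t: 39.0
eef_pos: [0.5922, -0.1662, 0.0803]
ee_rot: [-3.141, -0.003, -0.227]
force: [-0.6, -0.5, 0.5]
width: 0.034
gripper_force: 0.0
```

Run:
```python
from h import *
print(arm.get_state()["eef_pos"],togo([.590,-.1725,.004],np.radians(-13)))
```

```text
[ 0.5922448  -0.16615331  0.08029896] (array([-0.016,  0.112,  1.272]), np.float64(0.0))
```

Call:
{"fn": "jog_arm", "kwargs": {
  "deltas": [
    [[-0.02,0.11,0.2,0],[-0.02,0.11,0.6,0],[-0.02,0.11,1.0,0],[-0.02,0.11,1.2,0],[-0.02,0.11,1.25,0],[-0.02,0.11,1.25,0],[-0.02,0.11,1.25,0]]
  ]
}}

```text
t: 39.88
eef_pos: [0.5891, -0.1725, 0.0045]
ee_rot: [-3.141, -0.001, -0.227]
force: [-0.0, -0.0, 0.1]
width: 0.0337
gripper_force: 0.0
```

Call:
{"fn": "jog_arm", "kwargs": {
  "deltas": [
    [[0,0,0,0],[0,0,0,0],[0,0,0,0],[0,0,0,0],[0,0,0,0],[0,0,0,0]]
  ],
  "grip": 3,
  "squeeze": 10
}}

```text
t: 40.62
eef_pos: [0.5885, -0.1725, 0.0038]
ee_rot: [-3.142, -0.0, -0.227]
force: [0.0, 0.5, 1.9]
width: 0.0094
gripper_force: 10.0
```

The bar is held (9.4 mm). I'll lift it and carry it to the funnel.

Call:
{"fn": "jog_arm", "kwargs": {
  "deltas": [
    [[0,0,-0.2,0],[0,0,-1,0],[0,0,-2,0],[0,0,-3,0],[0,0,-4,0],[0,0,-4.3,0],[0,0,-4.3,0],[0,0,-4.3,0]]
  ]
}}

```text
t: 41.62
eef_pos: [0.5877, -0.1724, 0.2605]
ee_rot: [-3.142, 0.002, -0.227]
force: [-0.2, -0.2, -0.2]
width: 0.0093
gripper_force: 10.0
```

Run:
```python
from h import *
print(arm.get_state()["eef_pos"],togo([.502,.101,.26],np.radians(-13)))
```

```text
[ 0.58766505 -0.1723584   0.26052204] (array([-2.418, -4.117,  0.013]), np.float64(-0.01))
```

Call:
{"fn": "jog_arm", "kwargs": {
  "deltas": [
    [[-0.4,-0.7,0,0],[-0.85,-1.45,0,0],[-1.3,-2.2,0,0],[-1.75,-3.0,0,0],[-2.2,-3.75,0,0],[-2.42,-4.12,0,0],[-2.42,-4.12,0.2,0],[-2.42,-4.12,0.5,0]]
  ]
}}

```text
t: 42.62
eef_pos: [0.5022, 0.1008, 0.23]
ee_rot: [3.141, 0.001, -0.227]
force: [-0.2, -0.4, -0.1]
width: 0.0098
gripper_force: 10.0
```

Call:
{"fn": "jog_arm", "kwargs": {
  "deltas": [
    [[0,0,0.2,0],[0,0,0.4,0],[0,0,0.5,0],[0,0,0.5,0],[0,0,0.5,0]]
  ]
}}

```text
t: 43.25
eef_pos: [0.503, 0.1011, 0.2021]
ee_rot: [-3.141, -0.001, -0.227]
force: [-0.9, -0.5, -0.0]
width: 0.0099
gripper_force: 10.0
```

Run:
```python
from h import *
s=Cam("scene");t=Cam("top")
P=arm.get_state()["eef_pos"];print(P,togo([.502,.101,.190],np.radians(-13)))
cv2.imwrite("pics/v12.png",np.hstack([cv2.resize(s.bgr[110:190,200:280],None,fx=5,fy=5,interpolation=cv2.INTER_CUBIC),cv2.resize(t.bgr[150:230,200:280],None,fx=5,fy=5,interpolation=cv2.INTER_CUBIC)]))
print((s.proj([.4962,.1002,.183])-[200,110])*5,(s.proj(P)-[200,110])*5)
```

```text
[0.50294431 0.10118138 0.20216106] (array([-0.015,  0.007,  0.203]), np.float64(-0.0))
[184.26846541 201.13868037] [189.88052536 159.15462859]
```

View pics/v12.png

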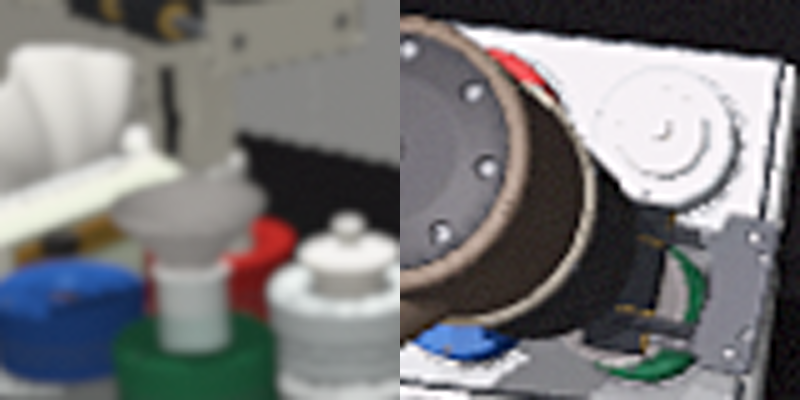

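The funnel rim spans display 110–268 (centre 189,205), and the fingertips are over it with the bar's end visible at (235,160). I'll lower a little and release.

Call:
{"fn": "jog_arm", "kwargs": {
  "deltas": [
    [[0,0,0.1,0],[0,0,0.17,0],[0,0,0.17,0],[0,0,0.17,0]]
  ]
}}

```text
t: 43.85
eef_pos: [0.5027, 0.101, 0.1914]
ee_rot: [3.141, -0.0, -0.227]
force: [-0.3, 0.4, 0.3]
width: 0.0099
gripper_force: 10.0
```

Call:
{"fn": "jog_arm", "kwargs": {
  "deltas": [
    [[0,0,0,0],[0,0,0,0],[0,0,0,0],[0,0,0,0],[0,0,0,0],[0,0,0,0]]
  ],
  "grip": 30
}}

```text
t: 44.6
eef_pos: [0.5027, 0.101, 0.1914]
ee_rot: [-3.142, -0.0, -0.227]
force: [0.8, 0.6, 0.5]
width: 0.0303
gripper_force: 0.0
```

Call:
{"fn": "jog_arm", "kwargs": {
  "deltas": [
    [[0,0,-0.3,0],[0,0,-1.2,0],[0.2,0.8,-1.3,0],[0.5,1.7,-1.3,0],[0.7,2.6,-1.3,0],[0.9,3.5,-1.3,0],[1.1,4.4,-1.3,0],[1.4,5.3,-1.3,0]]
  ]
}}

```text
t: 45.6
eef_pos: [0.5126, -0.2295, 0.2698]
ee_rot: [-3.141, -0.001, -0.227]
force: [0.8, 0.9, 0.9]
width: 0.0302
gripper_force: 0.0
```

Call:
{"fn": "jog_arm", "kwargs": {
  "deltas": [
    [[0.1,1,0,0],[0.1,2,0,0],[0.1,3,0,0],[0.1,3,0,0],[0.1,3,0,0]]
  ]
}}

```text
t: 46.22
eef_pos: [0.4779, -0.4045, 0.269]
ee_rot: [-3.141, 0.001, -0.228]
force: [0.1, -0.2, 1.2]
width: 0.0298
gripper_force: 0.0
```

Run:
```python
from h import *
s=Cam("scene");t=Cam("top")
cv2.imwrite("pics/v13.png",np.hstack([cv2.resize(s.bgr[120:200,200:280],None,fx=5,fy=5,interpolation=cv2.INTER_CUBIC),cv2.resize(t.bgr[150:230,200:280],None,fx=5,fy=5,interpolation=cv2.INTER_CUBIC)]))
```

```text
(no output)
```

View pics/v13.png

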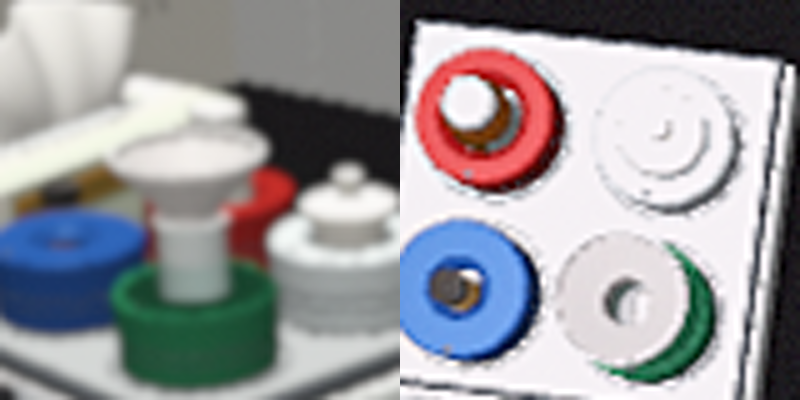

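Vial, bottle, lidded crucible and funnel all look right, and nothing lies in the cone. I'll compare the funnel hole with the first picture and check that the bar left no trace elsewhere.

Run:
```python
from h import *
a=cv2.imread("pics/top0.png",0);t=Cam("top");b=cv2.cvtColor(t.bgr,cv2.COLOR_BGR2GRAY)
print(a[202:219,236:256]);print(b[202:219,236:256])
s=Cam("scene");a2=cv2.imread("pics/scene0.png",0);b2=cv2.cvtColor(s.bgr,cv2.COLOR_BGR2GRAY)
d=b2.astype(int)-a2;print(d[160:182,228:250])
print(t.img[175:190:3,335:346].max(), s.proj([.4962,.1002,.086]))
```

```text
[[224 223 224 225 224 223 224 225 225 225 227 227 225 226 226 226 227 232
  244 213]
 [224 224 224 224 224 225 226 226 228 227 227 225 226 226 226 226 226 229
  224 198]
 [223 223 223 223 224 225 225 231 233 234 232 230 227 227 226 226 226 226
  225 241]
 [222 223 223 223 225 228 236 218 185 173 201 232 235 227 227 226 226 225
  228 238]
 [223 222 222 225 228 227 191 139 118  97 113 144 202 226 227 227 226 225
  226 237]
 [221 221 222 224 236 197 108  86  81  84 123 168 194 219 228 227 225 226
  225 237]
 [221 223 223 227 214 150  87  78  85 160 205 215 212 217 225 226 224 225
  225 233]
 [221 221 222 229 183  99  87  80 149 207 220 217 215 215 223 226 225 225
  225 231]
 [222 220 222 231 176  71  77 107 191 219 217 214 213 214 223 225 224 225
  224 232]
 [221 222 223 230 184  92  70 122 205 219 214 214 213 213 223 225 225 223
  223 235]
 [220 220 221 227 198 121  62 138 208 219 215 214 212 216 224 225 224 224
  224 239]
 [220 220 221 224 224 189 105 127 204 219 215 213 214 221 225 224 224 224
  228 250]
 [221 221 221 221 224 222 201 160 184 211 199 213 224 223 223 223 223 223
  228 
[... 2641 characters left out ...]
1  0 -1  0  0  0 -1 -1 -1 -1  0  0  0 -1  0  0]
 [ 0  0  0  0  0 -1 -1  0 -1  0  0  0  0 -1  0 -1  0 -1  0  0 -2  0]
 [ 1  0 -1 -1  0  0 -1  0  0 -1 -2  0 -1 -2  0  0 -1  0 -1  0 -1  3]
 [ 1 -1 -1  0 -2  0 -1 -1  0 -1  0 -1 -1 -1 -1  0 -1  0  0  1 -1  1]
 [ 2  0 -1 -1 -1  0  0  0  0 -1 -1 -1 -1 -1 -1  0  0  1  0  0 -2  0]
 [-1  0  0  0  0  0  0  0  0  0 -1 -1  0 -2  0 -1 -1  0  0  0  0 -1]
 [-1  0  0  1  0 -1 -1  0  0 -1  0  0 -1 -1 -2 -1  0 -1 -1  0 -1  0]
 [ 1  1 -1 -1  0  0  0  0  0  0  0  0 -1  0 -1  0  0 -1  0  0  0  0]
 [ 1  0  2  2  0  0 -1 -1 -1  0  0 -1 -1  0 -1  1  0  1 -1  1  0 -1]
 [ 0 -1  0  0  0  0  1  1  1  0  0 -1 -1  0  1  2  0  2 -1  1 -1 -1]]
75 [239.41232034 187.49176414]
```

Run:
```python
from h import *
t=Cam("top")
for z in(.086,.096,.12,.154): print(z,t.proj([.4962,.1002,z]).round(2), [t.plane(u,z)[:2].round(4).tolist() for u in((245.7,211),(249.7,211),(247.9,207.7),(247.9,214.4))])
```

```text
0.086 [249.36 212.54] [[0.501, 0.111], [0.5007, 0.0992], [0.5106, 0.1044], [0.4908, 0.1045]]
0.096 [248.81 212.23] [[0.5, 0.1093], [0.4997, 0.0976], [0.5096, 0.1028], [0.4899, 0.1029]]
0.12 [247.46 211.46] [[0.4977, 0.1053], [0.4974, 0.0938], [0.507, 0.0989], [0.4877, 0.099]]
0.154 [245.46 210.33] [[0.4943, 0.0995], [0.494, 0.0883], [0.5034, 0.0933], [0.4846, 0.0934]]
```

In the funnel hole the white bar now shows at top px (246–249, 208–214). Cast onto the tube floor, it fits a flat-lying bar centred near (0.497, 0.103), so it is at the bottom. I'm handing in the job.

```bash
python3 -c "
from station import arm
print(arm.job_done())"
```

```text
the job is handed in; nothing more can be done
None
```

I handed the job in at about 46 s of the 131 s allowed. The vial, dropper bottle and crucible are seated in their blocks, the lid is on the crucible, and the camera fit puts the stirring bar flat on the bottom of the glass tube. The hand-in returned no verdict.

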